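Release the eccentric lock and slide the dish under the loupe

ROBOT

A 7-joint arm with a two-finger parallel gripper is mounted at the origin on a cart in front of the work surface, level with it; the furniture and walls round the work are solid. World frame = base frame: x ahead of the robot, y to its left, z up, the work surface at z = 0. Lengths are in m, angles in rad, forces in N, time in s.
With the tool pointing down it reaches from about 0.4 to 0.875 m from the base axis. Payload 4.4 kg.
Tool frame: the origin (TCP) lies at the very end of the fingers, on their centre line; the grasp point (between the pads) lies 19 mm behind it; z points along the fingers, y is the line along which they close (so a half turn about z gives the same grasp; the last joint's range is limited). The gripper opens to 85 mm and grips with 20 to 120 N. Pads are 22 mm wide; open, the fingers measure 114 mm over their backs; the gripper's body (76 mm by 85 mm) begins 54 mm behind the grasp point. The pads swing forward as they close: fully open they stand 13 mm farther back than shut.
Start: joints at [-1.307, 0.628, 0.038, 1.517, -0.027, 0.996, -0.02], TCP at [0.21, 0.615, 0.231] pointing down, gripper open.
Joint ranges: [-3.06, 3.06], [-0.37, 2.12], [-1.25, 1.32], [0.18, 2.47], [-1.1, 4.24], [0.23, 1.98], [-2.94, 2.94]. Speed limits (rad/s): [2.57, 2.57, 3.14, 3.14, 3.14, 3.14, 3.14].

INTERFACE

Orientations are given as a 3x3 rotation matrix whose columns are the frame's x, y, z axes.
In Python, from workcell import read_state, get_image, finish_job gives the robot as it stands. The module is installed in compiled form; this text tells all that it offers.
- The arm moves only by the shell command python3 -m pendant 'ROWS' [FORCE]. ROWS is JSON, a list of rows, each a list of 3 entries, a list of its own where there are three numbers: the shift along the tool's x, y, z normalised to -1 to 1, where 1 is 0.1 m, then the turn about the tool's z normalised to -1 to 1, where 1 is 360 degrees, then the closure, from -1 (fully open) to 1 (shut). In form: [[[x, y, z], spin, hand], ...]. A call has 1 to 10 rows; each row is the pose to reach, as a shift and turn from the pose commanded when the call began, along the tool's axes at that moment, turning the shorter way round; what a row does not reach only later rows make up. A row lasts 1/12 s, in which the tool goes at most 41.7 mm and 7.16 degrees, less where a joint would pass 70% of its speed; a pose out of reach is approached as far as the arm can. A call with a number of a shift or a turn outside -1 to 1 is refused whole. A call with a gripper value outside its range is refused whole. The fingers move at their own pace and stop on an object; FORCE is the grip in N (left out, the last holds). Time passes only in rows, so rows that repeat a pose let the fingers close. It gives the time, the measured TCP pose, the force, the opening and the grip force at its end, in the units of the state.
- read_state(): the state, without advancing time (a new reading comes with each control period).
- get_image(name): name is "side" or "top"; returns a dict with "img" (400x640x3 uint8, blue, green, red), "vertical_fov" (degrees; the focal length in pixels is half the picture's height over the tangent of half this angle, whatever the lens; pixels are square), "cx", "cy" (the principal point, pixels), "k1" (the pictures are not rectified: a ray, as slopes to the right and down, at radius r is drawn at 1 + k1 r^2 times it, then the intrinsics apply), "extrinsics" (4x4, takes a point from world to camera coordinates). Camera axes: x right, y up, looking along -z (the intrinsics and any distortion apply to the point x, -y, -z); pixel columns grow to the right and rows downward; lengths in m; the calibration is good to about 2 mm. A picture is of the moment at which its call begins. There is no depth.
- finish_job(): hands the job in; it is judged then, once.
The state is a dict: "time_s": time; "joints": joint angles; "qvel": joint speeds; "effort": joint torques, N m; "ee_pos": TCP position; "eef_rot": TCP orientation; "force": force on the tool from outside, world axes, zero at the start; "moment": the same for the moment, N m; "gripper_width": finger opening in m; "grasp_force": force on a finger pad.
Only numpy, scipy, OpenCV 4.12 (cv2) and the standard library are available. Lean on these libraries where they do the work, as an engineer would, in place of code of your own. Each camera call takes 0.05 s, during which the arm holds its last target. There are 200 camera calls.

TASK

The inspection slide with the petri dish on it is locked by a brass eccentric cam. Push the cam's upright black knob round until the cam is at its low point (the knob beside the red dot), and only then push the slide by its blue plate, fully home, so that the dish comes under the loupe. Only push; pinch and lift nothing: the dish must stay lying flat in its tray, and the things standing around must stay where they are.

Things in the scene. Friction and masses are not known exactly. Their poses are not given: they have to be found in the camera images.
- fixture: Grey fixture fixed to the table. Origin: on the table top under the middle of the tray of the locked slide; x is the way the slide travels home (roughly away from the robot), y left to the cam, z up. In mm: base plate x -95..105, y -80..205, 12 thick; red dot at (89, 125); fixed black loupe over (48, 0), z 64..104, its post at (48, -66). All else but knob and blue plate is below 35.
- cam_pivot (a point): The vertical axis of the cam, at the height of the cam's top face (28 mm above the table); at (13, 125) mm in the fixture frame. The brass cam is a round disc of 76 mm diameter, 14 mm thick, whose centre lies 25 mm off this axis; its rim is 63 mm from the axis at the high point and 13 mm at the low point.
- knob_top (a point): Top centre of the upright black knob on the cam, a round rod of 23 mm diameter from 29 to 74 mm above the table, 48 mm from the cam's axis, on the same side as the cam's high point (opposite its low point).
- cam (a joint): Cam angle (rad), counter-clockwise from above positive, starts in -1..1. 0: knob and high point towards the slide's roller (fixture -x): locked. +3.14 or -3.14: low point at the roller, knob beside the red dot (fixture +x of the pivot). Stops at +-3.6. Knob = pivot + 48 mm * (-cos, -sin) in fixture axes. Friction holds it where it is left; about 5 N at the knob turns it.
- slide (a joint): Travel of the slide (m) along the fixture's x: 0 locked, 0.048 fully home at its stop. Friction about 3 N; it stays where it is left. A steel roller on its side lug (16 mm diameter, in line with the cam's axis) meets the cam's rim, so it gets home only when the cam's low point faces it.
- push_face (a point): Middle of the rear face of the slide's blue push plate (64 mm wide, 8 mm thick, 18 to 68 mm above the table); this point is 50 mm above the table. The face looks along -x of the fixture; push it along +x of the fixture. It moves with the slide; at the start it is at (-82, 0) mm in the fixture frame.
- tray (a point): Middle of the floor of the slide's shallow black-rimmed tray, 22 mm above the table, inside about 74 x 72 mm, rim 5 mm high. Moves with the slide.
- dish (a point): Middle of the loose clear petri dish (60 mm diameter, 13 mm high) lying in the tray, half-way up.
- strip_tin: Loose round dark green tin, 64 mm diameter, 23 mm high; bystander on the table beyond the cam; origin at its underside.
- book_weight: Loose brass-coloured knobbed weight, 49 mm diameter, 49 mm high; bystander on the table beyond the loupe; origin at its underside.
- vial: Loose small glass vial with black cap, 21 mm diameter, 51 mm high; bystander on the table to the right of the slide; origin at its underside.
- eraser: Loose eraser, 23 x 52 x 13 mm; bystander on the table on the right; origin at its underside.
- clip: Loose red binder clip, 34 x 32 x 34 mm; bystander on the table on the left; origin at its underside.
Mind the look-alikes: they are no part of the job. What is shaped like the part that bears dish but brown or purple is not meant.

How it is judged:
By the outcome, as a careful person would: the job done as asked, in the order asked, and still so for the second after the job is handed in, with the robot touching nothing.
It also fails if it takes over 58 s, if anything falls off the work surface, if the arm or the gripper's body presses on something with over 40 N, if the wrist force passes 120 N, or if a joint passes its speed limit or range.

## Working session

There is one attempt and no reset: what is moved stays moved. The work goes in short steps, Python scripts to look and compute and a shell command to move; the robot and the scene stay as the last step left them, time stands still between calls to the robot, and variables do not carry over. Pictures are saved under pics/ and viewed, at most 10 in all, crops included, and the job is handed in when it is done.

```bash
mkdir -p pics; cat > h.py <<'E'
import numpy as np,cv2
from workcell import read_state,get_image
def K(c):
    f=200/np.tan(np.radians(c["vertical_fov"])/2); return f
def ray(c,u,v):
    f=K(c); d=np.array([(u-c["cx"])/f,(v-c["cy"])/f]); rd=np.hypot(*d); r=rd
    for _ in range(30): r=rd/(1+c["k1"]*r*r)
    s=d*(r/rd if rd>0 else 1)
    E=np.array(c["extrinsics"]); R=E[:3,:3]; o=-R.T@E[:3,3]
    return o,R.T@np.array([s[0],-s[1],-1])
def onz(c,u,v,z):
    o,d=ray(c,u,v); return o+d*(z-o[2])/d[2]
def proj(c,p):
    E=np.array(c["extrinsics"]); q=E[:3,:3]@np.array(p)+E[:3,3]
    s=np.array([q[0],-q[1]])/-q[2]; s=s*(1+c["k1"]*(s@s)); return s*K(c)+[c["cx"],c["cy"]]
E
python3 - <<'E'
from h import *
for n in("top","side"):
    c=get_image(n); cv2.imwrite(f"pics/{n}0.png",c["img"]); print(n,{k:c[k] for k in c if k!="img"})
s=read_state();print(s["time_s"],s["ee_pos"],s["eef_rot"],s["gripper_width"])
E
```

```text
top {'vertical_fov': 56.90579421320922, 'cx': 318.5476515090427, 'cy': 193.14024963550094, 'k1': -0.022419824582008998, 'extrinsics': array([[-0.01287187, -0.99985096,  0.01150501,  0.00713678],
       [ 0.99676085, -0.0119169 ,  0.07953481, -0.61512458],
       [-0.07938585,  0.01249151,  0.99676569, -1.06019869],
       [ 0.        ,  0.        ,  0.        ,  1.        ]])}
side {'vertical_fov': 55.57247473670862, 'cx': 323.5862100051303, 'cy': 190.95425901135494, 'k1': -0.08647794413264571, 'extrinsics': array([[-0.9959227 , -0.08812827, -0.01927136,  0.57738122],
       [ 0.03451916, -0.56966041,  0.82115494, -0.07946253],
       [-0.08334509,  0.81714162,  0.57037985, -1.07754235],
       [ 0.        ,  0.        ,  0.        ,  1.        ]])}
0.1 [0.21030427 0.61446507 0.23047736] [[-9.46108190e-01  3.23850290e-01 -5.32292376e-04]
 [ 3.23850727e-01  9.46106849e-01 -1.59278088e-03]
 [-1.22170865e-05 -1.67932631e-03 -9.99998590e-01]] 0.08524693952810117
```

View pics/top0.png

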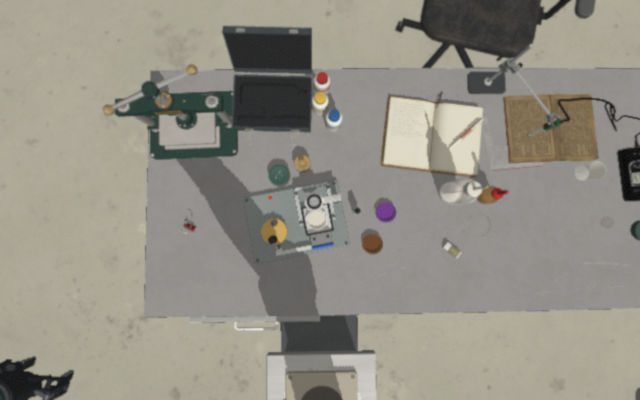

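View pics/side0.png

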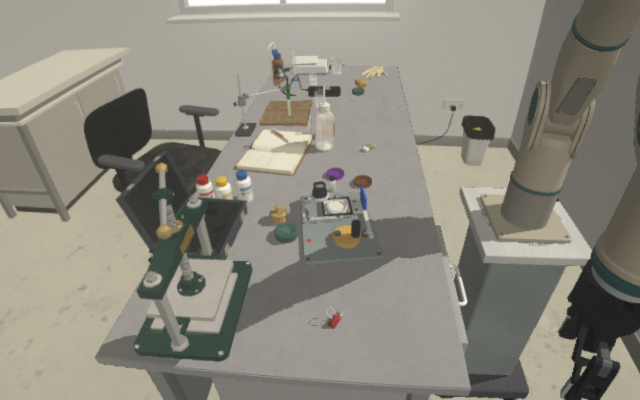

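The fixture is at about (297,220) in top, with the dish tray at (317,217), the blue plate at (322,246), the brass cam at (274,230), the knob at (272,240) and the red dot at (270,198). Look-alikes: purple dish-like thing (385,211) and brown one (372,243). I choose the black-rimmed tray on the fixture and check it with a crop.

```bash
python3 - <<'E'
from h import *
a=cv2.imread("pics/top0.png")[170:275,230:410]; b=cv2.imread("pics/side0.png")[165:275,270:400]
a=cv2.resize(a,None,fx=4.2,fy=4.2,interpolation=cv2.INTER_CUBIC)[:, :756]
cv2.imwrite("pics/c1.png",a)
b=cv2.resize(b,None,fx=5.4,fy=5.4,interpolation=cv2.INTER_CUBIC); cv2.imwrite("pics/c2.png",b)
for n,roi in(("top",(180,265,240,352)),("side",(180,270,295,385))):
    c=get_image(n); im=c["img"]; y0,y1,x0,x1=roi; h=cv2.cvtColor(im,cv2.COLOR_BGR2HSV)
    for k,lo,hi in(("red",(0,130,90),(8,255,255)),("blue",(105,130,60),(125,255,255)),("brass",(12,120,80),(28,255,255)),("black",(0,0,0),(180,255,45))):
        m=np.zeros(im.shape[:2],np.uint8); m[y0:y1,x0:x1]=cv2.inRange(h,lo,hi)[y0:y1,x0:x1]
        N,L,S,C=cv2.connectedComponentsWithStats(m)
        print(n,k,[(S[i].tolist(),C[i].round(1).tolist()) for i in range(1,N) if S[i,4]>3])
E
```

```text
top red [([269, 196, 3, 3, 7], [269.7, 197.0])]
top blue [([313, 243, 20, 6, 48], [322.6, 245.6])]
top brass [([262, 220, 25, 23, 379], [274.1, 230.7])]
top black [([269, 237, 7, 6, 32], [272.3, 239.2])]
side red [([307, 239, 4, 3, 9], [308.3, 239.9])]
side blue [([361, 187, 6, 22, 47], [363.8, 197.4])]
side brass [([356, 180, 3, 2, 4], [356.8, 180.2]), ([363, 180, 3, 5, 7], [364.0, 181.9]), ([333, 226, 28, 22, 342], [345.5, 237.6])]
side black []
```

View pics/c1.png

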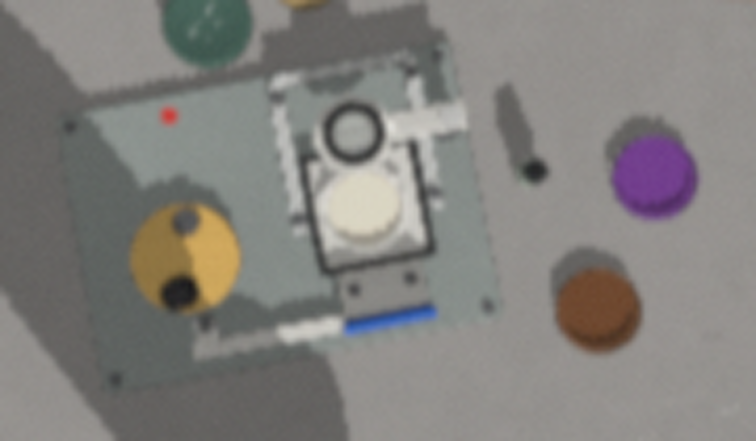

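View pics/c2.png

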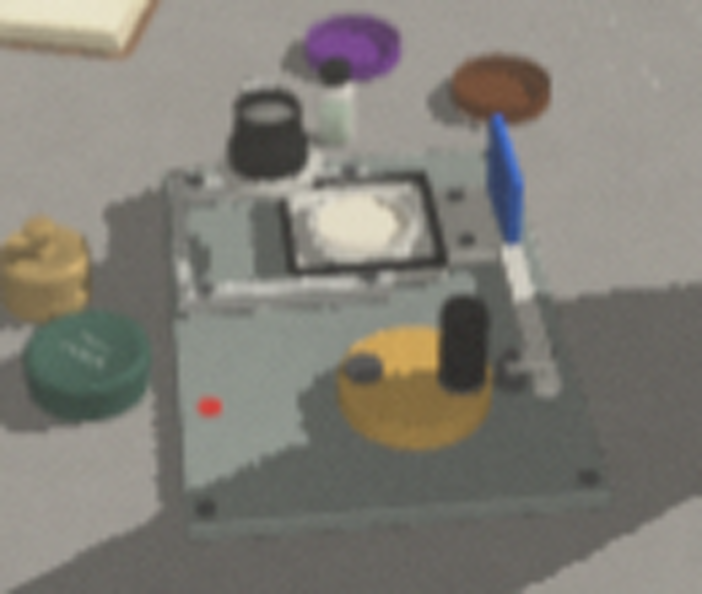

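The crops confirm it: the black-rimmed white tray with the dish is on the fixture, with the knob at top-crop (180,292), the pivot at (185,220) and the blue plate at (390,320). The purple and brown things lie outside the fixture.

```bash
cat > fit.py <<'E'
from h import *
from scipy.optimize import least_squares
T=get_image("top");S=get_image("side")
t=lambda u,v:(u/4.2+230-.4,v/4.2+170-.4); s=lambda u,v:(u/5.4+270-.4,v/5.4+165-.4)
obs=[(T,(269.7,197),(89,125,12)),(S,(308.3,239.9),(89,125,12)),
(T,t(180,291),'k'),(S,s(465,304),'k'),(T,(274.1,230.2),'c'),
(T,t(391,320),(-78,0,66)),(T,t(345,328),(-78,32,66)),(T,t(435,312),(-78,-32,66)),
(T,t(60,112),(105,205,12)),(T,t(102,392),(-95,205,12)),(T,t(500,310),(-95,-80,12)),
(S,s(192,518),(105,205,12)),(S,s(607,490),(-95,205,12)),(S,s(497,118),(-78,-32,68))]
def f(p,raw=0):
    x,y,a,q=p; out=[]
    for c,uv,P in obs:
        if P in('k','c'):
            r,z=(48,74) if P=='k' else (25,28)
            P=(13-r*np.cos(q),125-r*np.sin(q),z)
        P=np.array(P)/1e3
        w=[x+np.cos(a)*P[0]-np.sin(a)*P[1],y+np.sin(a)*P[0]+np.cos(a)*P[1],P[2]]
        out.append(proj(c,w)-uv)
    return np.array(out) if raw else np.concatenate(out)
r=least_squares(f,[.6,0,.1,0],loss='soft_l1')
if __name__=="__main__":
    print(r.x.round(4)); print(f(r.x,1).round(1).tolist())
    x,y,a,q=r.x
    for n,P in(("pivot",(13,125)),("knob",(13-48*np.cos(q),125-48*np.sin(q))),("push",(-82,0)),("dot",(89,125)),("loupe",(48,0))):
        print(n,np.round([x*1e3+np.cos(a)*P[0]-np.sin(a)*P[1],y*1e3+np.sin(a)*P[0]+np.cos(a)*P[1]],1))
E
python3 fit.py
```

```text
[ 0.5415  0.0041  0.1719 -0.1837]
[[0.6, -0.5], [-0.1, 0.0], [-0.2, 0.2], [-0.2, -0.2], [0.1, 0.2], [-0.2, -0.2], [-0.5, 0.0], [0.6, -0.4], [-1.1, -0.1], [0.5, 0.2], [1.2, 1.7], [-1.7, 1.5], [1.0, 0.6], [0.0, -0.9]]
pivot [532.9 129.5]
knob [484.9 130.1]
push [460.7  -9.9]
dot [607.8 142.5]
loupe [588.7  12.3]
```

```bash
cat > fx.py <<'E'
from h import *
X=[0.5415,0.0041,0.1719]
st=read_state(); a=X[2]; R=np.array([[np.cos(a),-np.sin(a)],[np.sin(a),np.cos(a)]])
def tcp():
    p=(R.T@(np.array(st["ee_pos"][:2])-X[:2])*1e3); return p
print("t",st["time_s"],"fix mm",tcp().round(1),"z",round(st["ee_pos"][2]*1e3,1),"toolx,y in fix deg",[round(np.degrees(np.arctan2(*(R.T@np.array(st["eef_rot"])[:2,i])[::-1])),1) for i in(0,1)],"F",np.round(st["force"],1),"w",round(st["gripper_width"],3))
E
python3 -m pendant '[[[0,0,0],-0.04,1],[[0,0,0],-0.08,1],[[0,0,0],-0.08,1],[[0,0,0],-0.08,1],[[0,0,0],-0.08,1],[[0,0,0],-0.08,1],[[0,0,0],-0.08,1]]'; python3 fx.py
```

```text
time_s: 0.88
ee_pos: [0.2106, 0.6149, 0.2313]
eef_rot: [[-0.986, -0.169, -0.0], [-0.169, 0.986, -0.0], [0.0, -0.0, -1.0]]
force: [0.7, -0.2, -0.3]
gripper_width: 0.0003
grasp_force: 0.0
t 0.8833 fix mm [-221.5  658.4] z 231.3 toolx,y in fix deg [np.float64(179.9), np.float64(89.9)] F [ 0.7 -0.2 -0.3] w 0.0
```

```bash

python3 -m pendant '[[[-0.33,-0.93,0],0,1],[[-0.33,-0.93,0],0,1],[[-0.33,-0.93,0],0,1]]' >/dev/null
python3 -m pendant '[[[-0.33,-0.93,0],0,1],[[-0.33,-0.93,0],0,1],[[-0.33,-0.93,0],0,1]]' >/dev/null
python3 -m pendant '[[[-0.33,-0.93,0],0,1],[[-0.33,-0.93,0],0,1],[[-0.33,-0.93,0],0,1]]' >/dev/null
python3 -m pendant '[[[-0.33,-0.93,0],0,1],[[-0.33,-0.93,0],0,1],[[-0.33,-0.93,0],0,1]]' >/dev/null
python3 -m pendant '[[[-0.33,-0.93,0],0,1],[[-0.33,-0.93,0],0,1],[[-0.33,-0.93,0],0,1],[[-0.33,-0.93,0],0,1]]' >/dev/null; python3 fx.py
```

```text
t 2.2167 fix mm [-54.6 188.2] z 231.5 toolx,y in fix deg [np.float64(179.4), np.float64(89.4)] F [-0.3  0.3 -0.2] w -0.0
```

```bash

python3 -m pendant '[[[-0.29,-0.93,0],0,1],[[-0.29,-0.93,0],0,1],[[-0.29,-0.93,0],0,1],[[-0.29,-0.93,0.9],0,1],[[-0.29,-0.93,0.9],0,1],[[-0.29,-0.93,0.9],0,1],[[-0.29,-0.93,0.9],0,1]]' >/dev/null
python3 -m pendant '[[[0,0,0.3],0,1],[[0,0,0.6],0,1],[[0,0,0.94],0,1],[[0,0,0.94],0,1],[[0,0,0.94],0,1]]' ; python3 fx.py
python3 - <<'E'
from h import *
b=get_image("side")["img"][140:275,250:410]
cv2.imwrite("pics/c3.png",cv2.resize(b,None,fx=4,fy=4,interpolation=cv2.INTER_CUBIC))
# plan
for d in range(0,12):
    th=np.radians(36-17*d); print(d,np.round([13-48*np.cos(th)+26,125-48*np.sin(th)-95],1))
E
```

```text
time_s: 3.22
ee_pos: [0.4976, 0.0994, 0.048]
eef_rot: [[-0.985, -0.173, -0.001], [-0.173, 0.985, -0.0], [0.001, 0.0, -1.0]]
force: [-0.6, 0.0, 0.6]
gripper_width: 0.0
grasp_force: 0.0
t 3.2167 fix mm [-27.  101.5] z 48.0 toolx,y in fix deg [np.float64(-179.9), np.float64(90.1)] F [-0.6  0.   0.6] w 0.0
0 [0.2 1.8]
1 [-6.4 14.4]
2 [-9.  28.3]
3 [-7.4 42.4]
4 [-1.7 55.4]
5 [ 7.5 66.2]
6 [19.5 73.9]
7 [33.2 77.6]
8 [47.3 77.3]
9 [60.8 72.8]
10 [72.3 64.5]
11 [81.  53.3]
```

View pics/c3.png

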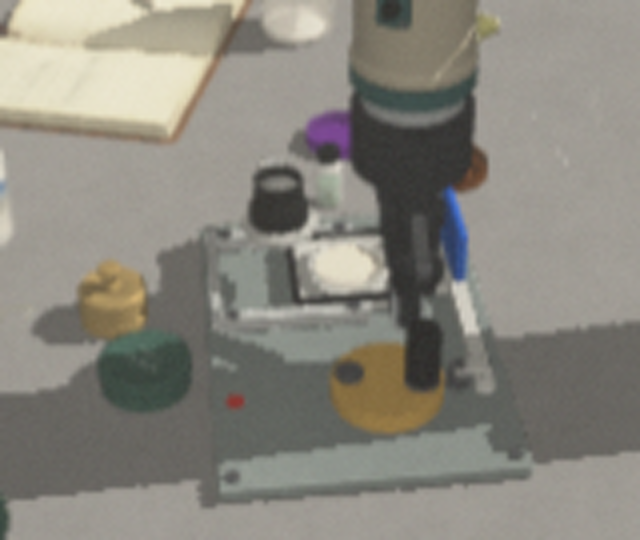

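The fingers are down at crop (415,260), just behind the knob (423,350) on its slide side, and nothing is touched. I push the knob clockwise, round by the left.

```bash

python3 -m pendant '[[[0.05,0.07,0],0,1],[[0.07,0.15,0],0,1],[[0.08,0.235,0],0,1],[[0.07,0.32,0],0,1],[[0.05,0.40,0],0,1],[[0.015,0.475,0],0,1],[[-0.03,0.545,0],0,1],[[-0.03,0.545,0],0,1]]' ; python3 fx.py
cat > knob.py <<'E'
from fx import *
c=get_image("top");h=cv2.cvtColor(c["img"],cv2.COLOR_BGR2HSV)
m=cv2.inRange(h,(12,110,60),(28,255,255)); m[:185]=0;m[265:]=0;m[:,:240]=0;m[:,320:]=0
k=max(cv2.findContours(m,0,2)[0],key=cv2.contourArea); print("brass area",cv2.contourArea(k))
(u,v),r=cv2.minEnclosingCircle(k); w=R.T@(onz(c,u,v,.028)[:2]-X[:2])*1e3-[13,125]
print("cam centre rel",w.round(1),"r",r,"angle",np.degrees(np.arctan2(-w[1],-w[0])).round(1))
E
python3 knob.py
```

```text
time_s: 3.93
ee_pos: [0.491, 0.1536, 0.0487]
eef_rot: [[-0.985, -0.173, 0.001], [-0.173, 0.985, -0.0], [-0.001, -0.001, -1.0]]
force: [0.3, -1.4, -1.1]
gripper_width: -0.0004
grasp_force: 1.1
t 3.9333 fix mm [-24.2 155.9] z 48.7 toolx,y in fix deg [np.float64(-179.9), np.float64(90.1)] F [ 0.3 -1.4 -1.1] w -0.0
t 3.9333 fix mm [-24.2 155.9] z 48.7 toolx,y in fix deg [np.float64(-179.9), np.float64(90.1)] F [ 0.3 -1.4 -1.1] w -0.0
brass area 183.0
cam centre rel [-6.2 18. ] r 12.093486785888672 angle -71.1
```

```bash

python3 -m pendant '[[[-0.06,0.06,0],0,1],[[-0.13,0.105,0],0,1],[[-0.205,0.14,0],0,1],[[-0.285,0.165,0],0,1],[[-0.37,0.17,0],0,1],[[-0.45,0.165,0],0,1],[[-0.53,0.14,0],0,1],[[-0.61,0.105,0],0,1],[[-0.68,0.06,0],0,1],[[-0.68,0.06,0],0,1]]' >/dev/null; python3 knob.py
```

```text
t 4.8167 fix mm [ 38.9 159.7] z 46.9 toolx,y in fix deg [np.float64(180.0), np.float64(90.0)] F [-5.9 -0.5 -0.1] w -0.0
brass area 105.0
cam centre rel [15.3  6.9] r 12.041694641113281 angle -155.9
```

```bash

python3 -m pendant '[[[-0.06,-0.06,0],0,1],[[-0.11,-0.13,0],0,1],[[-0.11,-0.13,0],0,1],[[-0.11,-0.13,0],0,1]]' >/dev/null; python3 knob.py; python3 - <<'E'
from h import *
b=get_image("side")["img"][140:275,250:410]
cv2.imwrite("pics/c4.png",cv2.resize(b,None,fx=4,fy=4,interpolation=cv2.INTER_CUBIC))
E
```

```text
t 5.2 fix mm [ 47.  149.3] z 46.6 toolx,y in fix deg [np.float64(-179.9), np.float64(90.1)] F [-11.9   0.7   1.9] w -0.001
brass area 131.5
cam centre rel [12.7 -7.4] r 11.401854515075684 angle 149.6
```

View pics/c4.png

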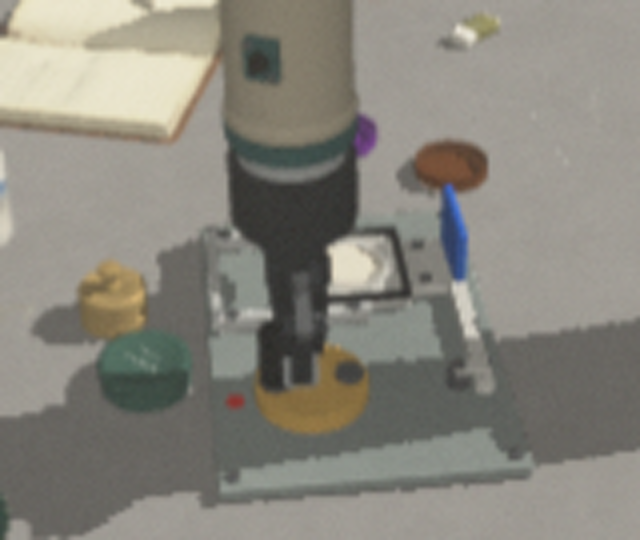

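Knob is now near crop (272,350), by the red dot (235,400), partly hidden by the fingers. I back off and lift to measure.

```bash

python3 -m pendant '[[[0.1,0.2,0],0,1],[[0.1,0.2,-0.4],0,1],[[0.1,0.2,-0.8],0,1],[[0.3,0.6,-0.9],0,1],[[0.5,1,-0.9],0,1],[[0.5,1,-0.9],0,1]]' >/dev/null;python3 -m pendant '[[[0.4,0.9,0],0,1],[[0.4,0.9,0],0,1],[[0.4,0.9,0],0,1]]' >/dev/null; python3 knob.py; python3 - <<'E'
from fx import *
c=get_image("top"); b=c["img"][170:275,230:370]
cv2.imwrite("pics/c5.png",cv2.resize(b,None,fx=5,fy=5,interpolation=cv2.INTER_CUBIC))
h=cv2.cvtColor(c["img"],cv2.COLOR_BGR2HSV); m=cv2.inRange(h,(0,0,0),(180,255,45)); m[:185]=0;m[260:]=0;m[:,:255]=0;m[:,295:]=0
N,L,S,C=cv2.connectedComponentsWithStats(m)
for i in range(1,N):
    if S[i,4]>8: print(S[i],C[i], (R.T@(onz(c,*C[i],.074)[:2]-X[:2])*1e3-[13,125]).round(1))
E
```

```text
t 6.05 fix mm [-39.  346.2] z 138.2 toolx,y in fix deg [np.float64(-179.5), np.float64(90.5)] F [-0.4  0.2 -0.2] w 0.0
brass area 357.0
cam centre rel [23.2  1.3] r 12.560359001159668 angle -176.7
t 6.1 fix mm [-39.6 347.6] z 138.2 toolx,y in fix deg [np.float64(-179.3), np.float64(90.7)] F [-1.2  2.9 -0.4] w -0.0
[267 203   7   6  33] [269.87878788 205.84848485] [44.9 -0.6]
```

View pics/c5.png

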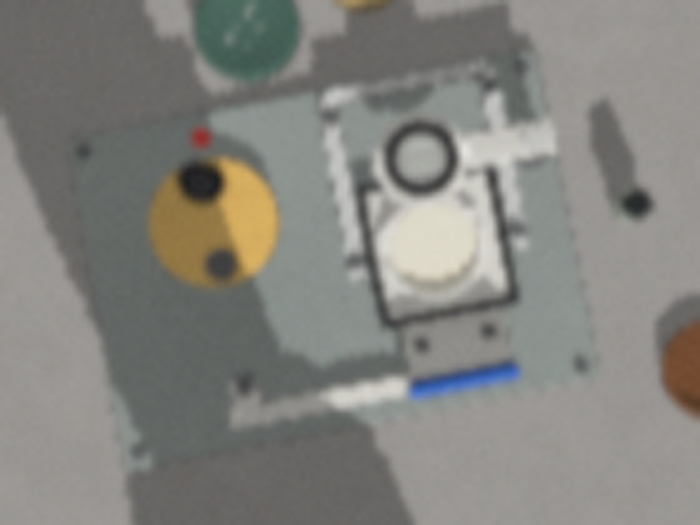

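Cam is at about -177°/180° with the knob at crop (200,182) beside the red dot (200,138); slide still unmoved with the blue plate at (465,380), and the dish is flat in its tray. Next I go behind the blue plate.

```bash

python3 -m pendant '[[[0.25,-0.95,0],0,1],[[0.25,-0.95,0],0,1],[[0.25,-0.95,0],0,1]]' >/dev/null
python3 -m pendant '[[[0.25,-0.95,0],0,1],[[0.25,-0.95,0],0,1],[[0.25,-0.95,0],0,1]]' >/dev/null
python3 -m pendant '[[[0.25,-0.95,0],0,1],[[0.25,-0.95,0],0,1],[[0.25,-0.95,0],0,1],[[0.25,-0.95,0],0,1]]' >/dev/null; python3 fx.py
```

```text
t 6.9833 fix mm [-111.6   48. ] z 137.8 toolx,y in fix deg [np.float64(179.6), np.float64(89.6)] F [-0.6  0.6  0.4] w 0.0
```

```bash

python3 -m pendant '[[[0.05,-0.48,0],0,1],[[0.05,-0.48,0],0,1],[[0.05,-0.48,0],0,1],[[0.05,-0.48,0.3],0,1],[[0.05,-0.48,0.6],0,1],[[0.05,-0.48,0.9],0,1],[[0.05,-0.48,0.93],0,1],[[0.05,-0.48,0.93],0,1]]' >/dev/null; python3 fx.py
```

```text
t 7.65 fix mm [-114.9    7.3] z 43.0 toolx,y in fix deg [np.float64(-179.8), np.float64(90.2)] F [ 0.4  0.2 -0.3] w 0.0
```

```bash

python3 -m pendant '[[[-0.06,-0.06,0],0,1],[[-0.12,-0.06,0],0,1],[[-0.16,-0.06,0],0,1],[[-0.2,-0.06,0],0,1],[[-0.24,-0.06,0],0,1],[[-0.28,-0.06,0],0,1],[[-0.32,-0.06,0],0,1],[[-0.36,-0.06,0],0,1],[[-0.4,-0.06,0],0,1],[[-0.44,-0.06,0],0,1]]' >/dev/null; python3 fx.py
```

```text
t 8.4833 fix mm [-71.   -0.7] z 44.3 toolx,y in fix deg [np.float64(-179.9), np.float64(90.1)] F [-3.3  0.4  2.5] w 0.0
```

Contact force is about 3 N, so the slide is moving. On to the stop, gently.

```bash

python3 -m pendant '[[[-0.04,0,0],0,1],[[-0.08,0,0],0,1],[[-0.12,0,0],0,1],[[-0.16,0,0],0,1],[[-0.19,0,0],0,1],[[-0.21,0,0],0,1],[[-0.21,0,0],0,1]]' >/dev/null; python3 fx.py
python3 -m pendant '[[[-0.02,0,0],0,1],[[-0.04,0,0],0,1],[[-0.04,0,0],0,1]]' >/dev/null; python3 fx.py
```

```text
t 9.0667 fix mm [-49.1  -0.7] z 44.2 toolx,y in fix deg [np.float64(-179.9), np.float64(90.1)] F [-2.3  0.9 -0.8] w -0.0
t 9.3167 fix mm [-45.7  -0.9] z 44.3 toolx,y in fix deg [np.float64(-180.0), np.float64(90.0)] F [-2.1  0.6  0.8] w -0.0
```

```bash

python3 -m pendant '[[[-0.02,0,0],0,1],[[-0.04,0,0],0,1],[[-0.04,0,0],0,1]]' >/dev/null; python3 fx.py
python3 -m pendant '[[[-0.02,0,0],0,1],[[-0.03,0,0],0,1],[[-0.03,0,0],0,1]]' >/dev/null; python3 fx.py
```

```text
t 9.5667 fix mm [-42.8  -0.9] z 44.2 toolx,y in fix deg [np.float64(-180.0), np.float64(90.0)] F [-4.6  0.1  2.3] w -0.0
t 9.8167 fix mm [-42.8  -1.1] z 44.0 toolx,y in fix deg [np.float64(-180.0), np.float64(90.0)] F [-9.1 -0.6  6.4] w -0.0
```

```bash

python3 -m pendant '[[[-0.03,0,0],0,1],[[-0.05,0,0],0,1],[[-0.05,0,0],0,1]]' >/dev/null; python3 fx.py
python3 -m pendant '[[[0.2,0,0],0,1],[[0.4,0,0],0,1],[[0.6,0,0],0,1],[[0.6,0,-0.9],0,1],[[0.6,0,-0.9],0,1],[[0.6,0.4,-0.9],0,1],[[0.6,0.9,-0.9],0,1],[[0.6,0.9,-0.9],0,1]]' >/dev/null
python3 -m pendant '[[[0,0.9,0],0,1],[[0,0.9,0],0,1],[[0,0.9,0],0,1]]' >/dev/null
python3 -m pendant '[[[0,0.9,0],0,1],[[0,0.9,0],0,1],[[0,0.9,0],0,1]]' >/dev/null
python3 -m pendant '[[[0,0.9,0],0,1],[[0,0.9,0],0,1],[[0,0.9,0],0,1],[[0,0.9,0],0,1],[[0,0.9,0],0,1],[[0,0.9,0],0,1]]' >/dev/null
python3 knob.py
python3 - <<'E'
from fx import *
c=get_image("top"); b=c["img"][150:275,230:410]
cv2.imwrite("pics/c6.png",cv2.resize(b,None,fx=4.2,fy=4.2,interpolation=cv2.INTER_CUBIC))
h=cv2.cvtColor(c["img"],cv2.COLOR_BGR2HSV)
m=cv2.inRange(h,(105,130,60),(125,255,255)); m[:180]=0;m[265:]=0;m[:,:295]=0;m[:,352:]=0
ys,xs=np.nonzero(m);print("plate mid",R.T@(onz(c,xs.mean(),ys.mean(),.066)[:2]-X[:2])*1e3, "expect home -30; before:",R.T@(onz(c,322.6,245.6,.066)[:2]-X[:2])*1e3)
E
```

```text
t 10.0667 fix mm [-42.9  -1.3] z 43.5 toolx,y in fix deg [np.float64(-180.0), np.float64(90.0)] F [-18.5  -1.   12.4] w 0.0
t 11.7333 fix mm [-93.9 357.8] z 134.2 toolx,y in fix deg [np.float64(180.0), np.float64(90.0)] F [0.5 0.1 0. ] w 0.0
brass area 354.0
cam centre rel [23.7  1.1] r 12.672335624694824 angle -177.3
t 11.7833 fix mm [-93.8 357.4] z 134.2 toolx,y in fix deg [np.float64(179.9), np.float64(89.9)] F [-0.1  0.6 -0.1] w -0.0
plate mid [-30.58547046   1.19718903] expect home -30; before: [-78.07974295  -0.16175858]
```

View pics/c6.png

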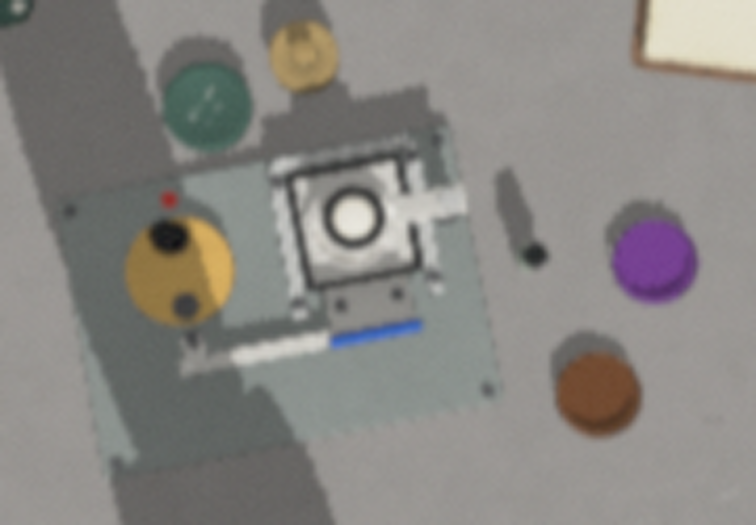

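The slide is home: the tray and dish are under the loupe at (353,217), the plate has moved about 48 mm to a hard stop, the knob is beside the red dot, and the bystanders are where they were.

```bash
python3 -c "from workcell import finish_job; print(finish_job())"
```

```text
the job is handed in; nothing more can be done
None
```

I handed the job in after about 12 s of robot time. The cam is at its low point (measured -177°, knob beside the red dot), then the slide was pushed about 48 mm to a firm stop. The dish is under the loupe, the things around it look unmoved in the last picture, and the arm is clear.

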